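# Close the retaining bar of the bottle rack

### The arm

A 6-joint arm with a two-finger parallel gripper is mounted at the origin on a cart in front of the work surface, level with it; the furniture and walls round the work are solid. World frame = base frame: x ahead of the robot, y to its left, z up, the work surface at z = 0. Lengths are in m, angles in rad, forces in N, time in s.
With the tool pointing down it reaches from about 0.225 to 0.875 m from the base axis. Payload 3.4 kg.
Tool frame: the origin (TCP) lies midway between the tips of the shut fingers; the grasp point (between the pads) lies 19 mm behind it; z points along the fingers, y is the line along which they close (so a half turn about z gives the same grasp; the last joint's range is limited). The gripper opens to 85 mm and grips with 20 to 120 N. Pads are 22 mm wide; open, the fingers measure 114 mm over their backs; the gripper's body (76 mm by 85 mm) begins 54 mm behind the grasp point. The pads swing forward as they close: fully open they stand 13 mm farther back than shut.
Start: joints at [1.133, 0.276, 1.505, -0, 1.361, -0.121], TCP at [0.179, 0.546, 0.231] pointing down, gripper open.
Joint ranges: [-2.89, 2.89], [-0.75, 2.08], [0.22, 2.7], [-1.18, 4.32], [0.11, 2.71], [-2.7, 2.7]. Speed limits (rad/s): [2.57, 2.57, 3.14, 3.14, 3.14, 3.14].

### API

Orientations are given as a unit quaternion [w, x, y, z].
In Python, from rig import * gives the robot as it stands.
- The arm moves only by the tool apply_moves, never from a script. Its argument "steps" is one flat list of numbers, 4 for each row, row after row: the shift along the world's x, y, z in cm, then the turn about the world's z in degrees. A call has 1 to 8 rows; each row is the pose to reach, as a shift and turn from the pose commanded when the call began; what a row does not reach only later rows make up. A row lasts 1/12 s, in which the tool goes at most 41.7 mm and 7.16 degrees, less where a joint would pass 70% of its speed; a pose out of reach is approached as far as the arm can. A call with a gripper value outside its range is refused whole. "jaw" is the closure in counts, from 0 (fully open) to 255 (shut), set as the call begins (left out, the last holds). The fingers move at their own pace and stop on an object; "newtons" is the grip in N (left out, the last holds). Time passes only in rows, so rows that repeat a pose let the fingers close. It gives the time, the measured TCP pose, the force, the opening and the grip force at its end, in the units of the state.
- get_state(): the state, without advancing time (a new reading comes with each control period).
- get_image(name): name is "side" or "top"; returns the picture (384x512x3 uint8, red, green, blue); there is no depth.
- calibration(name): a dict with "fx", "fy", "cx", "cy" (pixels), "xyz" and "rotation" of the camera in the world. Camera axes: x right, y up, looking along -z (the intrinsics and any distortion apply to the point x, -y, -z); pixel columns grow to the right and rows downward; lengths in m; the calibration is good to about 2 mm. A picture is of the moment at which its call begins. calibration takes no time and is no camera call.
- sign_off(): hands the job in; it is judged then, once.
The state is a dict: "clock": time; "qpos": joint angles; "qd": joint speeds; "effort": joint torques, N m; "position": TCP position; "ee_rot": TCP orientation; "contact_force": force on the tool from outside, world axes, zero at the start; "moment": the same for the moment, N m; "width": finger opening in m; "gripper_force": force on a finger pad.
Only numpy, scipy, OpenCV 4.12 (cv2) and the standard library are available. Lean on these libraries where they do the work, as an engineer would, in place of code of your own. Each camera call takes 0.05 s, during which the arm holds its last target. There are 200 camera calls.

### The job

One bottle in the rack stands too far forward and blocks the retaining bar: push it back into the rack so that both bottles stand upright behind the line of the bar. Then swing the raised bar down about its left bolt until the slot in its free end has dropped fully over the bolt on the right post. Knock no bottle over and leave the things beside the rack where they are.

Things in the scene. Friction and masses are not known exactly. Their poses are not given: they have to be found in the camera images.
- rack: Open bottle rack of bare aluminium, fixed to the bench. Origin on the bench under its middle; x to its rear panel, y to its left, z up (at yaw 0 like the robot's axes); 'rack frame' below. Tray floor top at z = 20 mm, x -85 to 65, y -150 to 150 mm, no front lip or dividers; rear panel's inner face at x = 61 mm, top at z = 110. Front posts 20 x 20 mm, up to z = 136, at x = -60, y = +-130 mm.
- rail (a point): Middle of a horizontal 12 mm round rail along the rack's y (248 mm long) at x = -105, z = 374 mm in the rack frame, on bent rods that stand on the two posts. It is straight above the bar's knob, so a vertical hand cannot get at the bar: come from the front, tilted 30 to 45 degrees from vertical, pointing forward and down under the rail.
- pivot_bolt (a point): Left post's bolt, on its axis in the bar's plane (x = -75, y = 130, z = 94 mm in the rack frame): the bar turns about it. Both bolts: 10 mm shaft, 18 mm head, along the rack's x, sticking out to x = -89 mm.
- bar (a joint): Angle of the flat steel bar (26 mm high, 6 thick, 295 long) about the left bolt, in the plane of the rack's front (x -79 to -73 mm). 0 = home: level, its slot (13 mm wide, open downward, 260 mm from the pivot) over the right bolt; positive = free end raised, 1.57 = upright. Starts at 1.1 to 1.45. Friction holds it when steep; below about 0.6 rad it sinks by weight. A bottle in its plane stops it.
- bar_knob (a point): Grip point of the bar's round black knob: 16 mm diameter, sticks out 45 mm from the bar along the rack's -x (x -79 to -124 mm; root flange 22 mm wide, 4 thick), 150 mm from the pivot. This point is at x = -106 mm; with the bar at angle a, at y = 130 - 150 cos a, z = 94 + 150 sin a mm in the rack frame. It may turn between the fingers as the bar swings.
- bar_slot (a point): Centre of the slot in the bar's free end; when home it lies on the right post's bolt.
- free_bolt (a point): Right post's bolt, on its axis in the bar's plane (x = -75, y = -130, z = 94 mm in the rack frame).
- bottle_salt_mid (a point): Centre, 62 mm above its foot, of the white round bottle, 62 mm diameter, 125 high, about 0.36 kg, loose on the tray. One bottle starts well back (x 5 to 25 mm in the rack frame), the other forward (x -66 to -54); which is which changes. Behind the bar means x above -38 mm; against the rear panel x is 30. Pushed low down, some 65 mm above the bench, it slides without tipping.
- bottle_acid_mid (a point): Centre, 59 mm above its foot, of the amber round bottle with screw cap, 58 mm diameter, 118 mm high, about 0.3 kg, loose on the tray; starts and behaves like the other bottle.
- beaker_mid (a point): Centre of a beaker, 75 mm wide, 100 mm high, standing to the left of the rack: leave alone.
- timer: Flat timer, 66 x 62 x 14 mm, lying to the right of the rack; origin at the centre of its underside: leave alone.
- wash_mid (a point): Point on the axis, 90 mm up, of a wash bottle, 183 mm high, standing to the right of the rack: leave alone.
There are look-alikes about, which are no part of the job. What is shaped like the part that bears bottle_salt_mid but blue is not meant.

How it is judged:
By the outcome, as a careful person would: the job done as asked, in the order asked, and still so for the second after the job is handed in, with the robot touching nothing.
It also fails if it takes over 46 s, if anything falls off the work surface, if the arm or the gripper's body presses on something with over 40 N, if the wrist force passes 120 N, or if a joint passes its speed limit or range.

## Working session

There is one attempt and no reset: what is moved stays moved. The work goes in short steps, Python scripts to look and compute and a tool call to move; the robot and the scene stay as the last step left them, time stands still between calls to the robot, and variables do not carry over. Pictures are saved under pics/ and viewed, at most 10 in all, crops included, and the job is handed in when it is done.

Besides the shell and the picture viewer there is one more tool, called after "Request:" as name(argument=value, ...), one argument or row to a line, values as JSON. apply_moves: Moves the arm, as the interface text tells. Its arguments: {"type":"object","properties":{"steps":{"type":"array","items":{"type":"number"}},"jaw":{"type":"number"},"newtons":{"type":"number"}},"required":["steps"]}

```bash
mkdir -p pics; ls
python3 - <<'E'
from rig import *
import cv2,json
for n in("side","top"):
    cv2.imwrite(f"pics/{n}0.png",get_image(n)[:,:,::-1]); print(n,calibration(n))
print(get_state())
E
```

```text
pics
side {'fx': 349.8613282900304, 'fy': 349.8613282900304, 'cx': 253.56668151372574, 'cy': 192.91602775281282, 'xyz': array([0.333927  , 0.79916825, 0.76722669]), 'rotation': array([-0.14080411, -0.07936046,  0.484854  ,  0.85953052])}
top {'fx': 434.73099047403207, 'fy': 434.73099047403207, 'cx': 253.02843774876058, 'cy': 196.39571934136927, 'xyz': array([ 0.48459285, -0.03406186,  1.42088888]), 'rotation': array([-0.70222088, -0.03664103,  0.04043976,  0.7098647 ])}
{'clock': 0.1, 'qpos': array([ 1.13303761e+00,  2.76516937e-01,  1.50597540e+00, -3.12596010e-05,
        1.36070886e+00, -1.21023173e-01]), 'qd': array([-0.00127385, -0.00152899, -0.00411709,  0.00097474,  0.00043303,
        0.00019508]), 'effort': array([ 2.31150123e-03, -4.17700088e+01, -2.46408230e+01, -1.16454285e-05,
        5.81210770e-03, -7.30951768e-06]), 'position': array([0.17892491, 0.54596858, 0.23054707]), 'ee_rot': array([-2.07103475e-04,  1.57703335e-01,  9.87486208e-01, -7.77300121e-04]), 'contact_force': array([ 0.16312248, -0.52110247,  0.12848666]), 'moment': array([0.01323105, 0.01484163, 0.04970764]), 'gripper_force': 0.0, 'width': 0.08561439246712418}
```

View pics/side0.png

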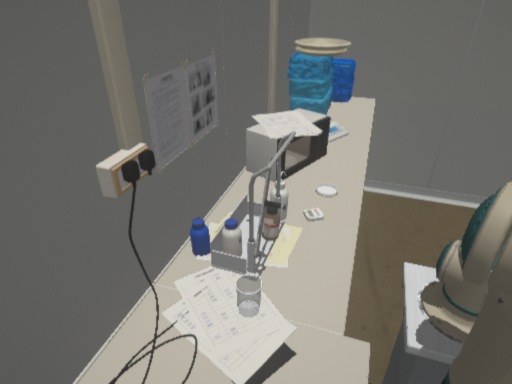

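View pics/top0.png

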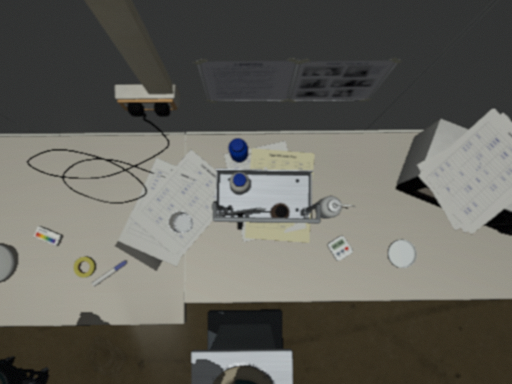

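The side view shows a white bottle with a blue cap at (232,238), an all-blue look-alike at (200,238), the amber bottle at (270,222), the beaker at (248,297) and the wash bottle at (281,200). In the top view white is at (240,182), blue at (238,150), amber forward at (280,212), wash at (330,206) and the timer at (340,247). The amber bottle is the one to push. Next is a close crop to check this.

Run:
```python
import cv2,numpy as np
a=cv2.resize(cv2.imread("pics/top0.png")[140:250,190:360],None,fx=4,fy=4,interpolation=2)
b=cv2.resize(cv2.imread("pics/side0.png")[120:330,180:320],None,fx=2.8,fy=2.8,interpolation=2)
cv2.imwrite("pics/cropt.png",a);cv2.imwrite("pics/crops.png",b)
```

```text
(no output)
```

View pics/cropt.png

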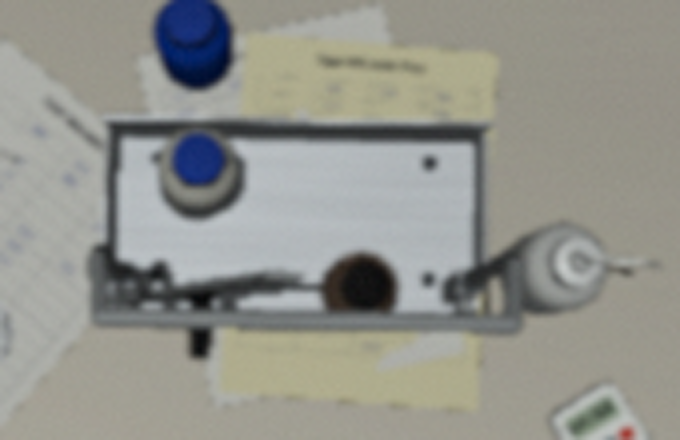

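View pics/crops.png

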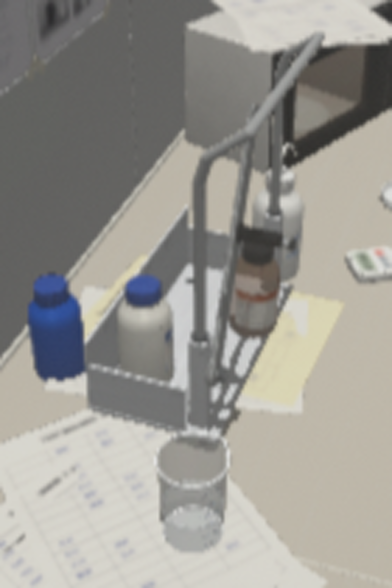

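The crop confirms it: the amber bottle with the dark cap stands forward at top px (280,212), and the white one stands back. The all-blue one is behind the rack. The knob is dark at top px (240,226). I'll compute positions now.

```bash
cat > h.py <<'E'
from rig import *
import numpy as np, cv2
from scipy.spatial.transform import Rotation as R
def cam(n):
    c=calibration(n);q=np.array(c['rotation']);return c,R.from_quat(np.r_[q[1:],q[0]])
def ray(n,u,v,z):
    c,r=cam(n);d=r.apply([(u-c['cx'])/c['fx'],-(v-c['cy'])/c['fy'],-1]);o=np.array(c['xyz']);return o+d*(z-o[2])/d[2]
def proj(n,p):
    c,r=cam(n);x=r.inv().apply(np.array(p)-c['xyz']);return np.array([c['cx']+c['fx']*x[0]/-x[2],c['cy']+c['fy']*x[1]/x[2]])
E
python3 - <<'E'
from h import *
f=lambda x,y:(190+(x+.5)/4-.5,140+(y+.5)/4-.5)
P=lambda n,x,y,z:print(n,ray("top",*f(x,y),z).round(4))
P("rail L",93,318,.374);P("rail R",522,325,.374)
P("rear L",108,127,.110);P("rear R",487,129,.110)
P("amber cap",362,287,.138);P("salt cap",199,158,.145)
P("knob tip",200,357,.235);P("knob left/right",188,340,.235);P("",212,340,.235)
P("beaker",-30,330,.1);P("wash",578,262,.15)
E
```

```text
rail L [0.5452 0.057  0.374 ]
rail R [ 0.5382 -0.2013  0.374 ]
rear L [0.7061 0.0683 0.11  ]
rear R [ 0.7015 -0.2209  0.11  ]
amber cap [ 0.5796 -0.1214  0.138 ]
salt cap [ 0.6762 -0.0018  0.145 ]
knob tip [ 0.5259 -0.0037  0.235 ]
knob left/right [0.5375 0.0044 0.235 ]
 [ 0.5373 -0.012   0.235 ]
beaker [0.5529 0.174  0.1   ]
wash [ 0.5954 -0.2796  0.15  ]
```

Request:
apply_moves(
  steps=[0,3,2,0,0,6,4,0,0,9,6,0,0,12,8,0,0,16,8,0,0,20,8,0,0,24,8,0,0,28,8,0],
)

```text
clock: 0.77
position: [0.1789, 0.8276, 0.3111]
ee_rot: [0.0, 0.158, 0.987, -0.0]
contact_force: [1.0, 1.9, 0.9]
width: 0.0857
gripper_force: 0.0
```

Request:
apply_moves(
  steps=[0,4,0,0,0,8,0,0,0,11,0,0,0,14,0,0],
)

```text
clock: 1.1
position: [0.1694, 0.9033, 0.2752]
ee_rot: [-0.0, 0.157, 0.987, 0.012]
contact_force: [-1.4, 0.8, 0.0]
width: 0.0848
gripper_force: 0.0
```

```bash
python3 -c "
from rig import *
s=get_state();print(s['qpos'].round(3),s['ee_rot'].round(3),s['position'],s['contact_force'])"
```

```text
[1.309 0.917 0.226 0.003 1.975 0.055] [-0.     0.157  0.987  0.012] [0.16940387 0.90334103 0.27524187] [-1.4193481   0.82483028  0.01902949]
```

Request:
apply_moves(
  steps=[0,10,0,0,0,20,0,0,0,30,0,0,0,40,0,0,0,40,0,0,0,40,0,0,0,40,0,0,0,40,0,0],
)

```text
clock: 1.77
position: [0.1416, 0.9671, 0.1942]
ee_rot: [0.0, 0.158, 0.987, 0.035]
contact_force: [-0.1, -0.3, -0.2]
width: 0.0858
gripper_force: 0.0
```

```bash
python3 -c "
from rig import *
s=get_state();print(s['qpos'].round(3),s['ee_rot'].round(3),s['position'],s['contact_force'])"
```

```text
[1.353 1.007 0.221 0.004 1.843 0.1  ] [0.    0.158 0.987 0.035] [0.14158862 0.96713276 0.19422471] [-0.07109084 -0.25238007 -0.21695688]
```

Request:
apply_moves(
  steps=[0,-4,3,0,0,-8,6,0,0,-12,9,0,0,-16,12,0,0,-16,12,0,0,-16,12,0],
)

```text
clock: 2.27
position: [0.1425, 0.8037, 0.3257]
ee_rot: [0.001, 0.158, 0.987, 0.041]
contact_force: [0.4, 1.4, 1.7]
width: 0.0857
gripper_force: 0.0
```

```bash
python3 -c "
from rig import *
s=get_state();print(s['qpos'].round(3),s['ee_rot'].round(3),s['position'],s['contact_force'])"
```

```text
[1.308 0.608 0.738 0.006 1.715 0.056] [0.001 0.158 0.987 0.041] [0.14245476 0.80365466 0.32565993] [0.42918372 1.43426893 1.65020366]
```

Request:
apply_moves(
  steps=[1,4,0,0,2,8,0.5,0,3,11.5,2,0,4,15,4,0,5,18.5,6,0,6,22,8,0,7,25.5,10,0,8,29,12,0],
)

```text
clock: 2.93
position: [0.1778, 0.9077, 0.3232]
ee_rot: [0.001, 0.157, 0.986, 0.056]
contact_force: [-1.2, -0.0, 1.0]
width: 0.0855
gripper_force: 0.0
```

```bash
cat >> h.py <<'E'
def st():
    s=get_state();q=s['ee_rot'];r=R.from_quat(np.r_[q[1:],q[0]]);z=r.apply([0,0,1]);y=r.apply([0,1,0])
    print(s['clock'],'q',s['qpos'].round(3),'p',s['position'].round(4),'F',s['contact_force'].round(1),'tilt',np.arccos(-z[2]).round(3),'az',np.arctan2(z[1],z[0]).round(3),'y',y.round(3))
E
python3 -c "
from h import *
st()"
```

```text
2.9333 q [1.298 0.868 0.22  0.011 1.942 0.049] p [0.1778 0.9077 0.3232] F [-1.2 -0.   1. ] tilt 0.111 az 1.393 y [0.31  0.944 0.11 ]
```

Request:
apply_moves(
  steps=[1,3.8,1,0,2,8,2,0,3,12,3,0,4,16,4,0,5,20,5,0,6,24,6,0,7,28,7,0,8,32,8,0],
)

```text
clock: 3.6
position: [0.1941, 0.9449, 0.2782]
ee_rot: [0.002, 0.157, 0.985, 0.073]
contact_force: [0.2, 0.6, 0.1]
width: 0.0854
gripper_force: 0.0
```

```bash
python3 -c "
from h import *
st()"
```

```text
3.6 q [1.291 0.92  0.22  0.015 1.856 0.042] p [0.1941 0.9449 0.2782] F [0.2 0.6 0.1] tilt 0.146 az 1.388 y [0.31  0.94  0.144]
```

Request:
apply_moves(
  steps=[0,3.5,2.2,0,0,7,4.4,0,0,10.5,6.6,0,0,14,8.8,0,0,17.5,11,0,0,21,13.2,0,0,24.5,15.4,0,0,28,17.6,0],
)

```text
clock: 4.27
position: [0.1661, 0.9567, 0.2934]
ee_rot: [0.002, 0.157, 0.983, 0.092]
contact_force: [-0.8, -0.8, 0.1]
width: 0.0856
gripper_force: 0.0
```

Request:
apply_moves(
  steps=[0,3.5,2.2,0,0,7,4.4,0,0,10.5,6.6,0,0,14,8.8,0,0,17.5,11,0,0,21,13.2,0,0,24.5,15.4,0,0,28,17.6,0],
)

```text
clock: 4.93
position: [0.1433, 0.9687, 0.3054]
ee_rot: [0.002, 0.157, 0.981, 0.111]
contact_force: [-0.4, -0.4, -0.5]
width: 0.0854
gripper_force: 0.0
```

Request:
apply_moves(
  steps=[0,3.5,2.2,0,0,7,4.4,0,0,10.5,6.6,0,0,14,8.8,0,0,17.5,11,0,0,21,13.2,0,0,24.5,15.4,0,0,28,17.6,0],
)

```text
clock: 5.6
position: [0.124, 0.9806, 0.3165]
ee_rot: [0.001, 0.156, 0.979, 0.13]
contact_force: [0.1, 0.4, 0.5]
width: 0.0855
gripper_force: 0.0
```

```bash
python3 -c "
from h import *
st()"
```

```text
5.6 q [1.372 0.887 0.222 0.008 1.772 0.12 ] p [0.124  0.9806 0.3165] F [0.1 0.4 0.5] tilt 0.261 az 1.404 y [0.306 0.917 0.255]
```

Request:
apply_moves(
  steps=[0.5,3.5,2.1,0,1,7,4.2,0,1.5,10.5,6.3,0,2,14,8.4,0,2.5,17.5,10.5,0,3,21,12.6,0,3.5,24.5,14.7,0,4,28,16.8,0],
)

```text
clock: 6.27
position: [0.1287, 0.9928, 0.3224]
ee_rot: [0.001, 0.156, 0.976, 0.15]
contact_force: [0.0, -0.5, -0.3]
width: 0.0854
gripper_force: 0.0
```

Request:
apply_moves(
  steps=[0.5,3.5,2.1,0,1,7,4.2,0,1.5,10.5,6.3,0,2,14,8.4,0,2.5,17.5,10.5,0,3,21,12.6,0,3.5,24.5,14.7,0,4,28,16.8,0],
)

```text
clock: 6.93
position: [0.1327, 1.0054, 0.3284]
ee_rot: [0.0, 0.155, 0.973, 0.169]
contact_force: [-0.6, 0.0, 0.1]
width: 0.0853
gripper_force: 0.0
```

Request:
apply_moves(
  steps=[0.5,3.5,2.1,0,1,7,4.2,0,1.5,10.5,6.3,0,2,14,8.4,0,2.5,17.5,10.5,0,3,21,12.6,0,3.5,24.5,14.7,0,4,28,16.8,0],
)

```text
clock: 7.6
position: [0.1365, 1.0183, 0.3345]
ee_rot: [-0.0, 0.155, 0.97, 0.189]
contact_force: [1.3, 0.0, 0.5]
width: 0.0851
gripper_force: 0.0
```

Request:
apply_moves(
  steps=[0.5,3.5,2.1,0,1,7,4.2,0,1.5,10.5,6.3,0,2,14,8.4,0,2.5,17.5,10.5,0,3,21,12.6,0,3.5,24.5,14.7,0,4,28,16.8,0],
)

```text
clock: 8.27
position: [0.14, 1.0313, 0.3406]
ee_rot: [-0.001, 0.154, 0.966, 0.209]
contact_force: [-0.3, 1.0, 0.7]
width: 0.0855
gripper_force: 0.0
```

Request:
apply_moves(
  steps=[0.5,3.5,2.1,0,1,7,4.2,0,1.5,10.5,6.3,0,2,14,8.4,0,2.5,17.5,10.5,0,3,21,12.6,0,3.5,24.5,14.7,0,4,28,16.8,0],
)

```text
clock: 8.93
position: [0.1432, 1.0443, 0.347]
ee_rot: [-0.001, 0.153, 0.961, 0.229]
contact_force: [0.2, 0.1, -0.1]
width: 0.0855
gripper_force: 0.0
```

```bash
python3 -c "
from h import *
st()"
```

```text
8.9333 q [1.359 0.881 0.221 0.026 1.578 0.111] p [0.1432 1.0443 0.347 ] F [ 0.2  0.1 -0.1] tilt 0.462 az 1.419 y [0.295 0.848 0.44 ]
```

Request:
apply_moves(
  steps=[0.5,3.5,2.1,0,1,7,4.2,0,1.5,10.5,6.3,0,2,14,8.4,0,2.5,17.5,10.5,0,3,21,12.6,0,3.5,24.5,14.7,0,4,28,16.8,0],
)

```text
clock: 9.6
position: [0.1463, 1.0574, 0.3535]
ee_rot: [-0.002, 0.152, 0.957, 0.249]
contact_force: [-0.7, -0.2, -0.9]
width: 0.0852
gripper_force: 0.0
```

Request:
apply_moves(
  steps=[0.5,3.5,2.1,0,1,7,4.2,0,1.5,10.5,6.3,0,2,14,8.4,0,2.5,17.5,10.5,0,3,21,12.6,0,3.5,24.5,14.7,0,4,28,16.8,0],
)

```text
clock: 10.27
position: [0.1491, 1.0704, 0.3604]
ee_rot: [-0.002, 0.151, 0.951, 0.268]
contact_force: [0.9, 0.4, 0.1]
width: 0.0852
gripper_force: 0.0
```

Request:
apply_moves(
  steps=[0.5,-4,0,-7,1,-8,0,-14,1.5,-12,0,-21,2,-16,0,-28,2.5,-20,0,-35,3,-24,0,-42,3.5,-28,0,-49,4,-32,0,-56],
  jaw=255,
  newtons=40,
)

```text
clock: 10.93
position: [0.1878, 0.754, 0.3613]
ee_rot: [0.122, 0.574, 0.773, 0.24]
contact_force: [0.6, -0.6, 0.1]
width: -0.0
gripper_force: 0.0
```

```bash
python3 -c "
from h import *
st()"
```

```text
10.9333 q [ 1.439  0.397  1.135 -0.461  1.312  1.199] p [0.1878 0.754  0.3613] F [ 0.6 -0.6  0.1] tilt 0.544 az 0.461 y [0.83  0.225 0.511]
```

Request:
apply_moves(
  steps=[1,-4,0,-7,2,-8,0,-14,3,-12,0,-21,4,-16,0,-28,5,-20,0,-28,6,-24,0,-28,7,-28,0,-28,8,-32,0,-28],
)

```text
clock: 11.6
position: [0.2683, 0.4347, 0.3605]
ee_rot: [0.176, 0.743, 0.614, 0.203]
contact_force: [1.6, 0.4, 0.7]
width: 0.0002
gripper_force: 0.0
```

Request:
apply_moves(
  steps=[1.5,-3.8,-0.5,0,3,-7.6,-1,0,4.5,-11.4,-1.5,0,6,-15.2,-2,0,7.5,-19,-2.5,0,9,-22.8,-3,0,10.5,-26.6,-3.5,0,12,-30.4,-4,0],
)

```text
clock: 12.27
position: [0.3854, 0.1374, 0.3218]
ee_rot: [0.176, 0.742, 0.614, 0.204]
contact_force: [0.5, 0.3, -0.3]
width: 0.0001
gripper_force: 0.0
```

```bash
python3 -c "
from h import *
st()"
```

```text
12.2667 q [ 0.334 -0.289  1.972 -0.224  0.954  0.606] p [0.3854 0.1374 0.3218] F [ 0.5  0.3 -0.3] tilt 0.545 az -0.023 y [ 0.839 -0.185  0.511]
```

Request:
apply_moves(
  steps=[0.8,-3.2,-1.5,0,1.6,-6.4,-3,0,2.4,-9.6,-4.5,0,3.2,-12.8,-6,0,4,-16,-7.5,0,4.8,-19.2,-9,0,5.6,-22.4,-10.5,0,6.4,-25.6,-12,0],
)

```text
clock: 12.93
position: [0.4497, -0.1196, 0.2013]
ee_rot: [0.177, 0.743, 0.613, 0.202]
contact_force: [1.0, -0.5, -0.8]
width: -0.0
gripper_force: 0.0
```

Request:
apply_moves(
  steps=[1,0,-3.5,0,2,0,-7,0,3,0,-10.5,0,4.5,0,-14.3,0,6,0,-14.3,0,6.5,0,-14.3,0,6.5,0,-14.3,0],
)

```text
clock: 13.52
position: [0.5161, -0.1171, 0.058]
ee_rot: [0.175, 0.743, 0.614, 0.202]
contact_force: [0.3, 0.5, 0.7]
width: 0.0001
gripper_force: 0.0
```

Run:
```python
from h import *
st()
a=cv2.resize(get_image("top")[140:270,190:360,::-1],None,fx=4,fy=4,interpolation=2)
b=cv2.resize(get_image("side")[120:330,180:360,::-1],None,fx=2.4,fy=2.4,interpolation=2)
a=cv2.resize(a,None,fx=.6,fy=.6); 
o=np.zeros((504,850,3),np.uint8);o[:a.shape[0],:a.shape[1]]=a;o[:504,410:410+432]=b
cv2.imwrite("pics/s1.png",o[:,:800])
```

```text
13.5167 q [-0.532  0.235  2.293  1.11   0.285 -1.373] p [ 0.5161 -0.1171  0.058 ] F [0.3 0.5 0.7] tilt 0.542 az -0.023 y [ 0.841 -0.185  0.509]
```

View pics/s1.png

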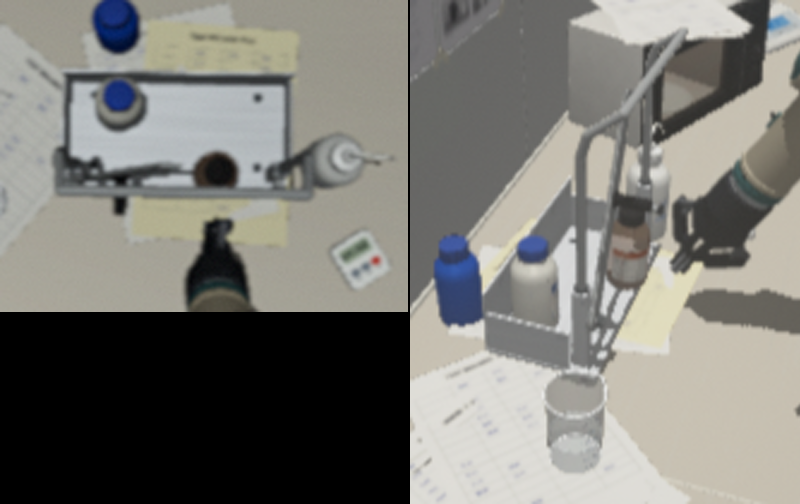

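Request:
apply_moves(
  steps=[1.2,0,0,0,2,0,0,0,2.7,0,0,0,3.4,0,0,0,4.1,0,0,0,4.8,0,0,0,5.5,0,0,0,6,0,0,0],
)

```text
clock: 14.28
position: [0.5747, -0.1167, 0.0603]
ee_rot: [0.177, 0.742, 0.614, 0.203]
contact_force: [-3.1, 0.6, 2.3]
width: 0.0001
gripper_force: 1.6
```

Run:
```python
from h import *
st()
f=lambda im:im[:,:,::-1]
a=cv2.resize(f(get_image("top"))[140:270,190:360],None,fx=2.4,fy=2.4,interpolation=2)
b=cv2.resize(f(get_image("side"))[180:300,180:340],None,fx=2.4,fy=2.4,interpolation=2)
o=np.zeros((320,800,3),np.uint8);o[:a.shape[0],:a.shape[1]]=a;o[:b.shape[0],410:410+b.shape[1]]=b
cv2.imwrite("pics/s2.png",o)
```

```text
14.2833 q [-0.456  0.293  2.18   0.931  0.273 -1.124] p [ 0.5747 -0.1167  0.0603] F [-3.1  0.6  2.3] tilt 0.545 az -0.025 y [ 0.839 -0.184  0.512]
```

View pics/s2.png

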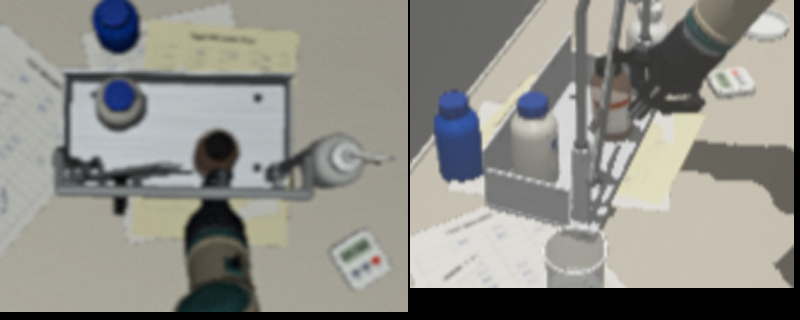

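Request:
apply_moves(
  steps=[0.7,0,0,0,1.4,0,0,0,2.1,0,0,0,2.6,0,0,0,2.6,0,0,0,1.5,0,0,0,-1,0,0,0,-4,0,0.5,0],
)

```text
clock: 15.05
position: [0.5351, -0.1173, 0.063]
ee_rot: [0.176, 0.742, 0.614, 0.202]
contact_force: [-1.0, -0.7, 0.6]
width: 0.0001
gripper_force: 0.0
```

Request:
apply_moves(
  steps=[-4,0,0,0,-8,0,1,0,-10,1.5,4,0,-10,4.5,6.5,0,-10,7.5,9,0,-10,10.5,11.5,0,-10,13.5,14,0,-10,16,15.5,0],
)

```text
clock: 15.72
position: [0.4362, -0.0063, 0.1788]
ee_rot: [0.175, 0.743, 0.614, 0.203]
contact_force: [0.6, -1.0, -0.4]
width: -0.0
gripper_force: 0.0
```

Run:
```python
from h import *
st()
f=lambda im:im[:,:,::-1]
a=cv2.resize(f(get_image("top"))[140:270,190:360],None,fx=2.4,fy=2.4,interpolation=2)
b=cv2.resize(f(get_image("side"))[130:310,180:340],None,fx=2.4,fy=2.4,interpolation=2)
o=np.zeros((440,800,3),np.uint8);o[:a.shape[0],:a.shape[1]]=a;o[:b.shape[0],410:410+b.shape[1]]=b
cv2.imwrite("pics/s3.png",o)
```

```text
15.7167 q [-0.293 -0.146  2.258  0.283  0.522 -0.313] p [ 0.4362 -0.0063  0.1788] F [ 0.6 -1.  -0.4] tilt 0.542 az -0.02 y [ 0.841 -0.185  0.508]
```

View pics/s3.png

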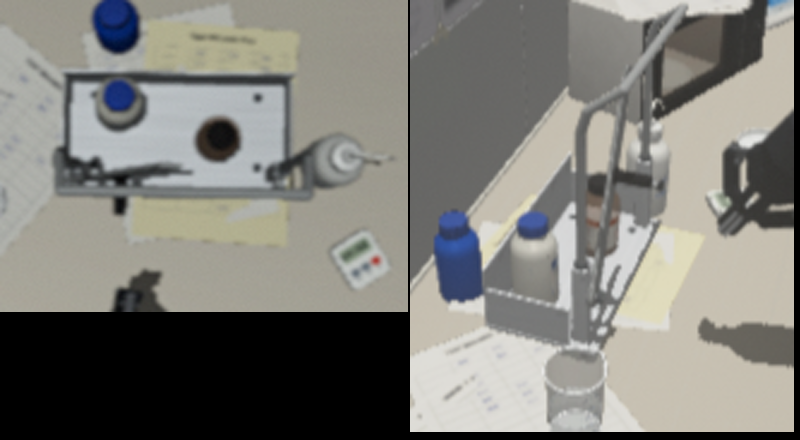

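The amber bottle stands upright at about rack x −18, and the salt bottle has not moved. Next I'll go to the left side of the knob.

Request:
apply_moves(
  steps=[0,2.5,1.8,0,0,4.9,3.6,0,0,4.9,3.6,0,0,4.9,3.6,0],
)

```text
clock: 16.15
position: [0.4369, 0.0437, 0.2139]
ee_rot: [0.174, 0.74, 0.617, 0.203]
contact_force: [0.5, 0.4, -1.0]
width: 0.0
gripper_force: 0.0
```

Request:
apply_moves(
  steps=[2.5,0,0,0,5,0,0,0,7,0,0,0,9,0,0,0,10.3,0,0,0,10.3,0,0,0],
)

```text
clock: 16.65
position: [0.5417, 0.0407, 0.2122]
ee_rot: [0.174, 0.743, 0.614, 0.202]
contact_force: [0.0, -0.4, 0.3]
width: 0.0001
gripper_force: 0.0
```

Run:
```python
from h import *
st()
f=lambda im:im[:,:,::-1]
a=cv2.resize(f(get_image("top"))[170:270,200:320],None,fx=3.3,fy=3.3,interpolation=2)
b=cv2.resize(f(get_image("side"))[130:310,180:340],None,fx=2.4,fy=2.4,interpolation=2)
o=np.zeros((440,800,3),np.uint8);o[:a.shape[0],:a.shape[1]]=a;o[:b.shape[0],410:410+b.shape[1]]=b
cv2.imwrite("pics/s4.png",o)
```

```text
16.65 q [-7.100e-02  1.000e-03  2.031e+00  4.900e-02  5.720e-01  8.400e-02] p [0.5417 0.0407 0.2122] F [ 0.  -0.4  0.3] tilt 0.539 az -0.019 y [ 0.843 -0.185  0.506]
```

View pics/s4.png

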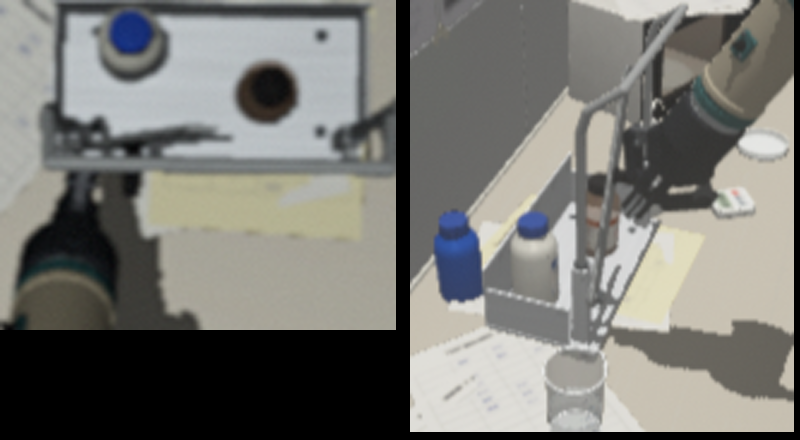

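Request:
apply_moves(
  steps=[0,-1.5,0,0,0,-2.5,0,0,0,-3.4,-0.3,0,0,-4.5,-0.8,0,0,-5.5,-1.4,0,0,-6.4,-2,0,0,-7.2,-2.8,0,0,-7.9,-3.6,0],
)

```text
clock: 17.42
position: [0.5378, -0.0367, 0.1768]
ee_rot: [0.173, 0.742, 0.615, 0.202]
contact_force: [-0.3, -0.0, -0.5]
width: 0.0001
gripper_force: 0.0
```

Run:
```python
from h import *
st()
f=lambda im:im[:,:,::-1]
a=cv2.resize(f(get_image("top"))[170:270,200:320],None,fx=3.3,fy=3.3,interpolation=2)
b=cv2.resize(f(get_image("side"))[130:310,180:340],None,fx=2.4,fy=2.4,interpolation=2)
o=np.zeros((440,800,3),np.uint8);o[:a.shape[0],:a.shape[1]]=a;o[:b.shape[0],410:410+b.shape[1]]=b
cv2.imwrite("pics/s5.png",o)
```

```text
17.4167 q [-0.294  0.035  2.101  0.296  0.502 -0.33 ] p [ 0.5378 -0.0367  0.1768] F [-0.3 -0.  -0.5] tilt 0.539 az -0.017 y [ 0.843 -0.184  0.506]
```

View pics/s5.png

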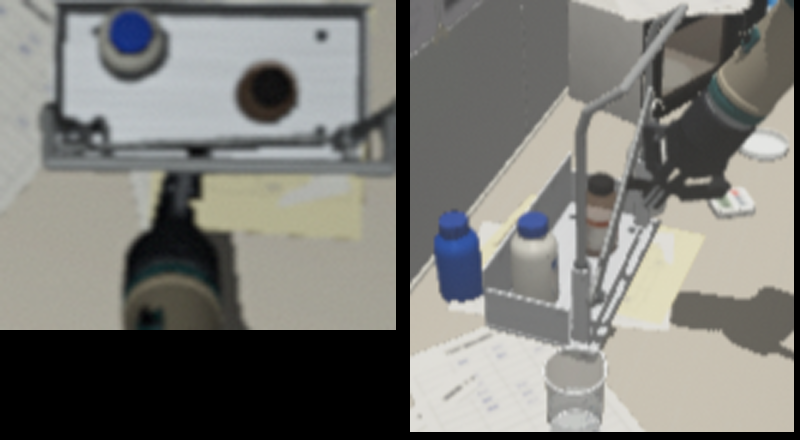

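Request:
apply_moves(
  steps=[0,-0.7,-0.9,0,0,-1.3,-1.9,0,0,-1.8,-2.6,0,0,-2.4,-3.5,0,0,-2.8,-4,0,0,-2.8,-4,0,0,-2.8,-4,0,0,-2.8,-4,0],
)

```text
clock: 18.18
position: [0.5381, -0.063, 0.1368]
ee_rot: [0.172, 0.742, 0.615, 0.202]
contact_force: [-0.3, 4.3, -1.7]
width: 0.0003
gripper_force: 1.7
```

Run:
```python
from h import *
st()
cv2.imwrite("pics/t6.png",get_image("top")[:,:,::-1]);cv2.imwrite("pics/d6.png",get_image("side")[:,:,::-1])
o=np.array([.646,-.0745,0]);r=R.from_euler('z',-.022)
W=lambda *p:o+r.apply(p)
# yellowish/bar: compare predicted pixels of bar end top edge for several angles in the side view
for a in(0,.2,.4,.6):
    e=W(-.076,.13-.28*np.cos(a),.094+.28*np.sin(a)); k=W(-.12,.13-.15*np.cos(a),.094+.15*np.sin(a))
    print(a,'end side',proj("side",e).round(1),'top',proj("top",e).round(1),'knob side',proj("side",k).round(1),'top',proj("top",k).round(1))
print(proj("side",W(-.105,.124,.374)).round(1),proj("side",W(.061,.15,.11)).round(1))
```

```text
18.1833 q [-0.367  0.099  2.158  0.458  0.414 -0.558] p [ 0.5381 -0.063   0.1368] F [-0.3  4.3 -1.7] tilt 0.537 az -0.013 y [ 0.844 -0.183  0.504]
0 end side [283.3 203.3] top [312.4 216.3] knob side [285.5 226.5] top [269.8 230.3]
0.2 end side [283.5 190.6] top [313.2 215.1] knob side [285.7 219.4] top [269.2 229.9]
0.4 end side [282.9 179.2] top [310.  213.8] knob side [285.4 213.4] top [266.6 229.6]
0.6 end side [281.3 169.6] top [302.5 212.4] knob side [284.5 208.8] top [261.9 229.2]
[269.5 166.9] [211.  242.1]
```

Request:
apply_moves(
  steps=[0,0.3,2.5,0,0,0.3,5.5,0,0,-1,5.5,0,0,-2.2,4.5,0,0,-2.5,3.2,0,0,-2.7,2,0,0,-2.9,0.7,0,0,-2.9,-0.5,0],
)

```text
clock: 18.95
position: [0.541, -0.0951, 0.1336]
ee_rot: [0.176, 0.742, 0.614, 0.203]
contact_force: [0.3, -1.0, -1.2]
width: -0.0001
gripper_force: 0.0
```

Request:
apply_moves(
  steps=[0,0,-0.8,0,0,0,-1.4,0,0,0,-1.8,0,0,0,-1.8,0],
)

```text
clock: 19.28
position: [0.5401, -0.0939, 0.1145]
ee_rot: [0.174, 0.742, 0.615, 0.202]
contact_force: [-0.9, 1.1, -0.1]
width: 0.0001
gripper_force: 0.0
```

Run:
```python
from h import *
st()
```

```text
19.2833 q [-0.443  0.147  2.18   0.611  0.378 -0.778] p [ 0.5401 -0.0939  0.1145] F [-0.9  1.1 -0.1] tilt 0.541 az -0.019 y [ 0.842 -0.183  0.508]
```

Request:
apply_moves(
  steps=[0,0,-0.4,0,0,0,-0.7,0,0,0,-0.9,0,0,0,-0.9,0],
)

```text
clock: 19.62
position: [0.5397, -0.0934, 0.1052]
ee_rot: [0.174, 0.742, 0.615, 0.202]
contact_force: [-0.8, 0.0, -0.3]
width: -0.0002
gripper_force: 0.1
```

Request:
apply_moves(
  steps=[0,0,-0.3,0,0,0,-0.6,0,0,0,-0.6,0],
)

```text
clock: 19.87
position: [0.5406, -0.0935, 0.103]
ee_rot: [0.176, 0.741, 0.615, 0.204]
contact_force: [-19.6, 1.7, 32.8]
width: -0.0002
gripper_force: 16.3
```

Request:
apply_moves(
  steps=[0,0,-0.3,0,0,0,-0.5,0,0,0,-0.5,0],
)

```text
clock: 20.12
position: [0.541, -0.0935, 0.1019]
ee_rot: [0.179, 0.74, 0.615, 0.206]
contact_force: [-40.5, 4.1, 66.1]
width: -0.0001
gripper_force: 32.7
```

Request:
apply_moves(
  steps=[0,0,1.5,0,-1,0,3.5,0,-4,0,5,0,-8,0,6,0,-12,0,7,0,-15,0,8,0,-15,0,8,0],
)

```text
clock: 20.7
position: [0.3858, -0.0925, 0.175]
ee_rot: [0.175, 0.743, 0.614, 0.202]
contact_force: [1.0, -0.6, -0.0]
width: 0.0
gripper_force: 0.0
```

Run:
```python
from h import *
st()
f=lambda im:im[:,:,::-1]
a=cv2.resize(f(get_image("top"))[160:260,200:345],None,fx=2.8,fy=2.8,interpolation=2)
b=cv2.resize(f(get_image("side"))[170:290,190:320],None,fx=3,fy=3,interpolation=2)
o=np.zeros((440,800,3),np.uint8);o[:a.shape[0],:a.shape[1]]=a;o[:b.shape[0],408:408+b.shape[1]]=b
cv2.imwrite("pics/s6.png",o)
```

```text
20.7 q [-0.745 -0.202  2.306  0.562  0.694 -0.932] p [ 0.3858 -0.0925  0.175 ] F [ 1.  -0.6 -0. ] tilt 0.541 az -0.022 y [ 0.842 -0.185  0.508]
```

View pics/s6.png

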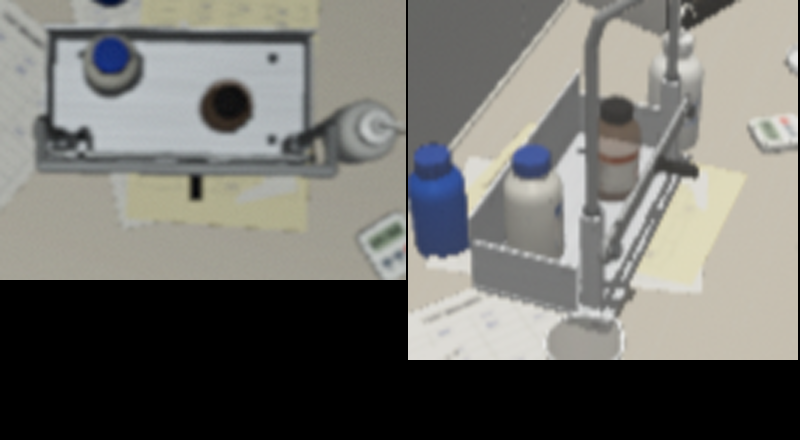

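The bar is home: the knob tip in the side view is at px (286,227), against a prediction of (285.5,226.5) for angle 0. Both bottles stand upright behind it, and the beaker, timer and wash bottle have not moved.

```bash
python3 -c "
from rig import *
print(sign_off())"
```

```text
the job is handed in; nothing more can be done
None
```

The amber bottle is pushed back, both bottles stand upright behind the bar, and the bar is down with its slot over the right bolt as far as the camera images show; I handed the job in at about 20.7 s and `sign_off()` gave no verdict.

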